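# Close the tray sealer and run it

## Robot

A 6-joint arm with a two-finger parallel gripper is mounted at the origin on the work surface. World frame = base frame: x ahead of the robot, y to its left, z up, the work surface at z = 0. Lengths are in m, angles in rad, forces in N, time in s.
With the tool pointing down it reaches from about 0.35 to 0.85 m from the base axis. Payload 8.1 kg.
Tool frame: the origin (TCP) lies on the centre line of the jaws, within the pads' length; the fingertips stand 17 mm ahead of it and the grasp point (between the pads) lies 2 mm behind it; z points along the fingers, y is the line along which they close (so a half turn about z gives the same grasp; the last joint's range is limited). The gripper opens to 93 mm and grips with 3 to 60 N. Pads are 15 mm wide; open, the fingers measure 128 mm over their backs; the gripper's body (75 mm by 188 mm) begins 65 mm behind the grasp point.
Start: joints at [-1.43, 0.13, 1.488, -0, 1.523, -0.085], TCP at [0.134, -0.585, 0.236] pointing down, gripper open.
Joint ranges: [-2.96, 2.96], [-0.89, 2.26], [0.02, 2.5], [-1.34, 4.48], [0, 2.73], [-2.66, 2.66]. Speed limits (rad/s): [2.39, 2.39, 2.79, 3.14, 3.14, 3.14].

## Interface

Orientations are given as a rotation vector (axis times angle).
In Python, from plant import telemetry, viewer, order gives the robot as it stands.
- The arm moves only by the tool send_rows, never from a script. Its argument "plan" is a list that holds one entry, the list of rows, each a list of 5 numbers: the closure, from -1 (fully open) to 1 (shut), then the shift along the world's x, y, z normalised to -1 to 1, where 1 is 0.2 m, then the turn about the world's z normalised to -1 to 1, where 1 is 60 degrees. A call has 1 to 20 rows; each row is the pose to reach, as a shift and turn from the pose commanded when the call began; what a row does not reach only later rows make up. A row lasts 1/12 s, in which the tool goes at most 41.7 mm and 7.16 degrees, less where a joint would pass 70% of its speed; a pose out of reach is approached as far as the arm can. A call with a number of a shift or a turn outside -1 to 1 is refused whole. A call with a gripper value outside its range is refused whole. The fingers move at their own pace and stop on an object; "force" is the grip in N (left out, the last holds). Time passes only in rows, so rows that repeat a pose let the fingers close. It gives the time, the measured TCP pose, the force, the opening and the grip force at its end, in the units of the state.
- telemetry.read_state(): the state, without advancing time (a new reading comes with each control period).
- viewer.read_camera(name): name is "scene" or "top" or "wrist"; returns (picture, depth): 420x560x3 uint8, blue, green, red; 420x560 float32, m along the optical axis (not along the pixel's ray), 0 where there is no reading.
- viewer.calibration(name): a dict with "camera_matrix" (3x3 intrinsics, pixels), "dist_coeffs" ([k1, k2, p1, p2, k3] as OpenCV has them; the pictures are not rectified), "extrinsics" (4x4, takes a point from camera to world coordinates); the wrist camera has in their place "hand_eye" (4x4, takes a point from camera to tool coordinates, whose origin is the TCP and whose axes are the flange's). Camera axes: x right, y up, looking along -z (the intrinsics and any distortion apply to the point x, -y, -z); pixel columns grow to the right and rows downward; lengths in m; the calibration is good to about 2 mm. A picture is of the moment at which its call begins: read the wrist's pose just before it. calibration takes no time and is no camera call.
- order.close_job(): hands the job in; it is judged then, once.
The state is a dict: "t": time; "q": joint angles; "dq": joint speeds; "joint_torque": joint torques, N m; "tool_pos": TCP position; "orientation": TCP orientation; "force": force on the tool from outside, world axes, zero at the start; "wrist_torque": the same for the moment, N m; "opening": finger opening in m; "gripper_force": force on a finger pad.
Only numpy, scipy, OpenCV 4.12 (cv2) and the standard library are available. Lean on these libraries where they do the work, as an engineer would, in place of code of your own. Each camera call takes 0.05 s, during which the arm holds its last target. There are 200 camera calls.

## Task

Push the tray sealer's open drawer, with the tub of biscuits in it, fully home. Then, with the drawer shut, press the big round start button under the control box's clear guard right down, keep it down for two seconds and let it come all the way up again. Do not press the small stop button, keep the tub upright in the drawer, and leave the things standing around where they are.

Things in the scene. Friction and masses are not known exactly. Their poses are not given: they have to be found in the camera images.
- sealer: Tray sealer: a low aluminium cabinet 260 mm deep (x), 260 mm wide (y), 130 mm high, fixed, with one steel-fronted drawer in its -x side and a white sealing head with a film roll on top (up to 295 mm above the table, beginning 105 mm behind the cabinet's front). Origin at the centre of the cabinet's underside, z up; the drawer comes out to -x.
- sealer_drawer0 (a joint): Drawer of the sealer: 0 m = fully home, grows as it slides out along the sealer's -x, at most 0.18. Light friction; it stays where it is left.
- sealer_drawer0_handle (a point): Middle of the drawer's bar handle: a level steel bar 11 mm thick, 120 mm long along the sealer's y, 35 mm in front of the drawer's front plate and 92 mm above the table (the plate is 15 mm thick and reaches from 13 to 116 mm above the table). Axes as the sealer's: the drawer closes along +x. With the drawer home the bar is 165 mm in front (-x) of the sealer's origin.
- tub: White open tub of brown biscuits, 120 x 100 x 55 mm, loose, standing in the drawer, whose floor lies 70 mm below the handle's middle. Origin at the centre of its underside, z up.
- control: White control box, fixed, 240 mm wide (y). Its panel, on the -x side, leans back: its normal is 40 degrees from vertical, towards -x; its middle is 100 mm in front (-x) of this origin, 100 mm up. A level clear guard over it, 6 mm thick, underside 235 mm up, from 118 to 19 mm in front of the origin, blocks the way from straight above; front and sides are open. Origin on the table, z up.
- start_top (a point): Centre of the top face of the big black start button (a flat round cap 60 mm across in a steel ring 76 mm across, on the control box's left, 30 mm to +y of the panel's middle). z points out of the panel, along the press axis; y along the box's width. The cap stands 14 mm above the ring when up.
- start (a joint): How far the start button is pressed in: 0 m = up, 0.010 = fully down. The spring takes 1.5 N to start and 5 N at the bottom.
- stop_top (a point): Centre of the top face of the small black stop button (cap 24 mm across in a steel ring 40 mm across), on the same panel, 105 mm to -y of the start button. z points out of the panel.
- stop (a joint): How far the stop button is pressed in: 0 m = up, 0.006 = fully down. To be left alone.
- tub_stack: Bystander: stack of nested empty white tubs, 120 x 100 mm, 99 mm high, loose. Origin at the centre of its underside.
- spray: Bystander: white bottle with a grey cap, 72 mm across, 190 mm high, loose. Origin at the centre of its underside.
- scoop: Bystander: white plastic scoop lying on the table, an open 130 x 90 x 45 mm blade with a 24 mm thick handle to -x, 240 mm long in all, loose. Origin under the blade's centre.
- scale: Bystander: weighing scale with a steel pan 230 x 270 mm at 70 mm height and a grey display head on a post behind it (to +x), 355 mm high. Fixed to the table. Origin on the table, 100 mm to +y of the base's centre.
Mind the look-alikes: they are no part of the job. Leave any green or turquoise look-alike of the tub alone.

How it is judged:
On the way, in this order (a step that is already met when the one before it is completed fails the run):
1. the drawer is fully home (within 4 mm), before the start button has been pressed (value of joint sealer_drawer0 below 0.004 m and value of joint start below 0.003 m), for 0.2 s.
2. with the drawer home, the start button is held fully down (9 of its 10 mm) for at least 1.5 s (value of joint sealer_drawer0 below 0.004 m and value of joint start above 0.009 m), for 1.5 s.
At the end, for the whole second after the job is handed in: The drawer is home within 4 mm; both buttons are up again within 1.5 mm; the tub stands upright (within 0.2 rad) and at rest on the drawer's floor (value of joint sealer_drawer0 below 0.004 m and value of joint each of start, stop below 0.0015 m and angle between tub's own z axis and vertical below 0.2 rad and x of tub in the frame of sealer_drawer0_handle between 0.05 and 0.28 m and y of tub in the frame of sealer_drawer0_handle between -0.1 and 0.1 m and z of tub in the frame of sealer_drawer0_handle below -0.05 m and linear speed of tub below 0.02 m/s); the robot touches nothing.
It fails at once if the start button is pressed (over 5 mm) while the drawer is not home (value of joint sealer_drawer0 above 0.008 m and value of joint start above 0.005 m).
It fails at once if the stop button is pressed (over 3 mm) (value of joint stop above 0.003 m).
It fails at once if the tub is tipped (over 0.5 rad) (angle between tub's own z axis and vertical above 0.5 rad).
It fails at once if the stack of tubs, the bottle or the scoop is moved by more than 25 mm (distance of any of tub_stack, spray, scoop from where it was at the start of the episode above 0.025 m).
It also fails if it takes over 48 s, if anything falls off the work surface, if the arm or the gripper's body presses on something with over 40 N, if the wrist force passes 120 N, or if a joint passes its speed limit or range.

## Working session

There is one attempt and no reset: what is moved stays moved. The work goes in short steps, Python scripts to look and compute and a tool call to move; the robot and the scene stay as the last step left them, time stands still between calls to the robot, and variables do not carry over. Pictures are saved under pics/ and viewed, at most 10 in all, crops included, and the job is handed in when it is done.

Besides the shell and the picture viewer there is one more tool, called by a JSON object that holds its "name" and its "arguments". send_rows: Moves the arm, as the interface text tells. Scaled input: -1 to 1 covers 0.2 m each way for a shift and 60 degrees each way for a turn. Its arguments: {"type":"object","properties":{"plan":{"type":"array"},"force":{"type":"number"}},"required":["plan"]}

```bash
mkdir -p pics
cat > h.py <<'E'
import numpy as np, cv2
from plant import telemetry, viewer, order
def shot(n):
    s=telemetry.read_state(); im,d=viewer.read_camera(n); np.savez(f'{n}.npz',im=im,d=d); return s,im,d
def world(n,pts,d,s=None,r=2):
    c=viewer.calibration(n); out=[]
    if n=='wrist':
        T=np.eye(4);T[:3,:3]=cv2.Rodrigues(np.array(s['orientation'],float))[0];T[:3,3]=s['tool_pos'];E=T@np.array(c['hand_eye'])
    else: E=np.array(c['extrinsics'])
    for u,v in pts:
        w=d[v-r:v+r+1,u-r:u+r+1]; w=w[w>0]
        z=np.median(w) if w.size else np.nan
        x,y=cv2.undistortPoints(np.array([[[u,v]]],float),np.array(c['camera_matrix']),np.array(c['dist_coeffs']))[0,0]
        out.append((E@[x*z,-y*z,-z,1])[:3])
    return np.array(out).round(4)
E
python3 - <<'E'
from h import *
for n in('scene','top'):
    s,im,d=shot(n); cv2.imwrite(f'pics/{n}0.png',im); print(np.array(viewer.calibration(n)['extrinsics']).round(3).tolist())
print(s)
E
```

```text
[[-0.971, -0.228, 0.079, 0.707], [0.241, -0.921, 0.306, 0.473], [0.003, 0.316, 0.949, 1.595], [0.0, 0.0, 0.0, 1.0]]
[[-0.021, 0.991, -0.135, 0.408], [-1.0, -0.018, 0.019, 0.019], [0.017, 0.136, 0.991, 1.468], [0.0, 0.0, 0.0, 1.0]]
{'t': 0.05, 'q': array([-1.43039363e+00,  1.31166611e-01,  1.48925778e+00, -1.32892231e-05,
        1.52299628e+00, -8.54138597e-02]), 'dq': array([-3.07926671e-04, -4.73905470e-04, -1.45351499e-03,  1.85759869e-04,
       -7.39903352e-04,  8.20103132e-05]), 'joint_torque': array([-1.05771443e-03, -5.61780381e+01, -4.93493235e+01,  7.70848850e-02,
        3.00836423e-02, -7.08947482e-05]), 'tool_pos': array([ 0.13427574, -0.58423704,  0.23459598]), 'orientation': array([-3.11977353e+00, -3.53753804e-01,  9.97224535e-05]), 'force': array([ 0.26394867, -0.29221099, -0.03630646]), 'wrist_torque': array([ 0.02197508,  0.0079835 , -0.0088038 ]), 'gripper_force': 0.0, 'opening': 0.09305117441580382}
```

View pics/top0.png

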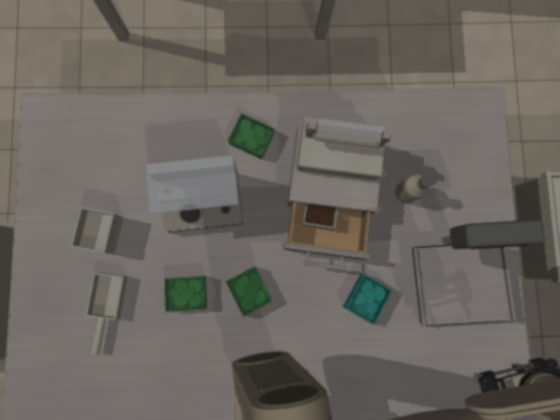

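View pics/scene0.png

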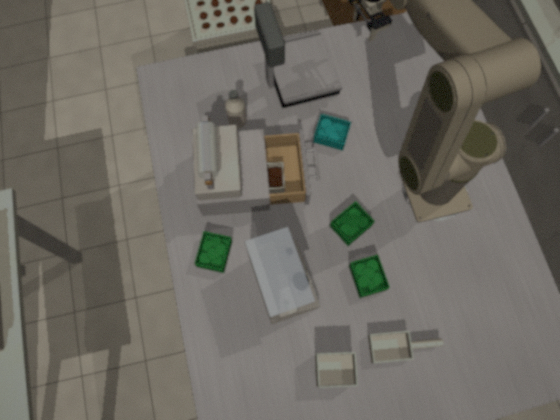

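The top view shows the sealer around (335,190) with its drawer out to the handle at about (335,262). The control box is around (195,190), with start at about (190,213) and stop at about (225,210). Next I'll enlarge that area.

Run:
```python
import numpy as np,cv2
im=np.load('top.npz')['im']
a=cv2.resize(im[150:240,140:250],None,fx=5,fy=5,interpolation=2); b=cv2.resize(im[180:320,270:405],None,fx=4,fy=4,interpolation=2)
cv2.imwrite('pics/a.png',cv2.convertScaleAbs(a,alpha=1.6)); cv2.imwrite('pics/b.png',cv2.convertScaleAbs(b,alpha=1.6))
```

```text
(no output)
```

View pics/a.png

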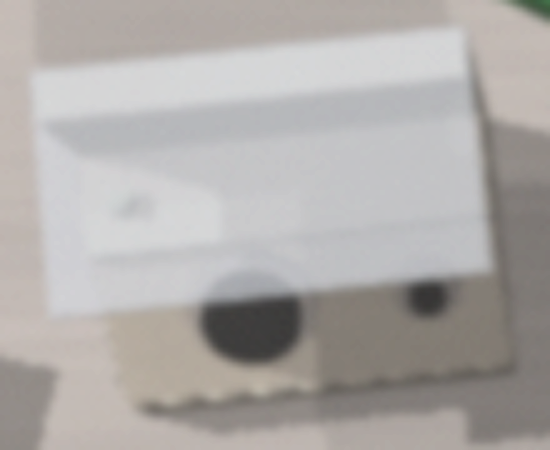

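View pics/b.png

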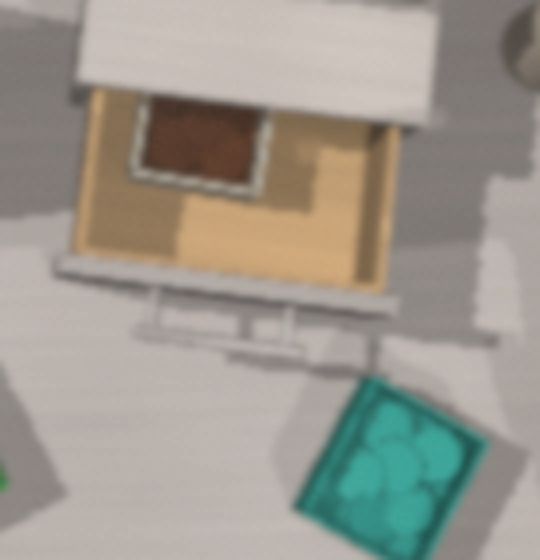

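The crops show the start cap at about (251,317) and stop at about (428,298) in crop a, with the guard's front edge running (48,312) to (492,272). In crop b the handle bar runs (137,330) to (303,352), the plate's top edge starts at (55,262), and the cabinet's front edge runs (75,90) to (430,123). The tub stands well inside the drawer.

```bash
cat >> h.py <<'E'
def onplane(n,pts,z):
    c=viewer.calibration(n);E=np.array(c['extrinsics'])
    p=cv2.undistortPoints(np.array(pts,float)[:,None],np.array(c['camera_matrix']),np.array(c['dist_coeffs']))[:,0]
    out=[]
    for x,y in p:
        r=E[:3,:3]@[x,-y,-1]; out.append(E[:3,3]+r*(z-E[2,3])/r[2])
    return np.array(out).round(4)
E
python3 - <<'E'
from h import *
d=np.load('top.npz')['d']
A=lambda p:[(140+x/5-.4,150+y/5-.4) for x,y in p]
B=lambda p:[(270+x/4-.4,180+y/4-.4) for x,y in p]
print('bar',onplane('top',B([(137,330),(303,352)]),.097))
print('plate',onplane('top',B([(55,262),(398,305)]),.116))
print('cab',onplane('top',B([(75,90),(430,123)]),.13))
print('start',onplane('top',A([(251,317)]),.117),'stop',onplane('top',A([(428,298)]),.11))
print('guardfront',onplane('top',A([(48,312),(492,272)]),.241))
print('boxfront',onplane('top',A([(150,408),(512,368)]),.05))
print('depth start low',world('top',[(190,217),(190,215),(188,213),(192,213)],d,r=1))
print('stop',world('top',[(225,209)],d,r=1),'panel',world('top',[(175,222),(205,220),(205,225),(178,227)],d,r=1),'guard',world('top',[(160,200),(225,190)],d,r=1))
print('cabtop',world('top',[(300,200),(370,200)],d,r=1), 'bar',world('top',[(310,263),(340,267)],d,r=0))
print('hand_eye',viewer.calibration('wrist')['hand_eye'])
# control box depth profile along its mid line: world cloud of scene cam
for n in('scene',):
    z=np.load('scene.npz');im=z['im'];cv2.imwrite('pics/c.png',cv2.convertScaleAbs(cv2.resize(im[220:330,235:335],None,fx=5,fy=5,interpolation=2),alpha=1.5))
E
```

```text
bar [[ 0.426  -0.1052  0.097 ]
 [ 0.4075 -0.228   0.097 ]]
plate [[ 0.4767 -0.0445  0.116 ]
 [ 0.4403 -0.296   0.116 ]]
cab [[ 0.6024 -0.0618  0.13  ]
 [ 0.573  -0.3232  0.13  ]]
start [[0.5771 0.2303 0.117 ]] stop [[0.5874 0.1262 0.11  ]]
guardfront [[0.5663 0.3191 0.241 ]
 [0.5836 0.0812 0.241 ]]
boxfront [[0.53   0.3026 0.05  ]
 [0.5505 0.0792 0.05  ]]
depth start low [[0.5651 0.2297 0.117 ]
 [0.5708 0.2294 0.1191]
 [0.5764 0.2345 0.1236]
 [0.5761 0.2228 0.1235]]
stop [[0.5867 0.1261 0.1196]] panel [[0.5555 0.2813 0.076 ]
 [0.5603 0.1911 0.0715]
 [0.5464 0.1929 0.0575]
 [0.5411 0.2742 0.0647]] guard [[0.5984 0.2908 0.2409]
 [0.6225 0.116  0.2415]]
cabtop [[ 0.6079 -0.0964  0.131 ]
 [ 0.6045 -0.3042  0.1286]] bar [[ 0.4231 -0.1237  0.0941]
 [ 0.4095 -0.212   0.0985]]
hand_eye [[-6.21693852e-04  9.53421900e-01  3.01639344e-01  8.40477917e-02]
 [ 9.99999772e-01  5.13323506e-04  4.38536421e-04 -3.96269929e-04]
 [ 2.63271662e-04  3.01639548e-01 -9.53422002e-01 -1.47874529e-01]
 [ 0.00000000e+00  0.00000000e+00  0.00000000e+00  1.00000000e+00]]
```

View pics/c.png

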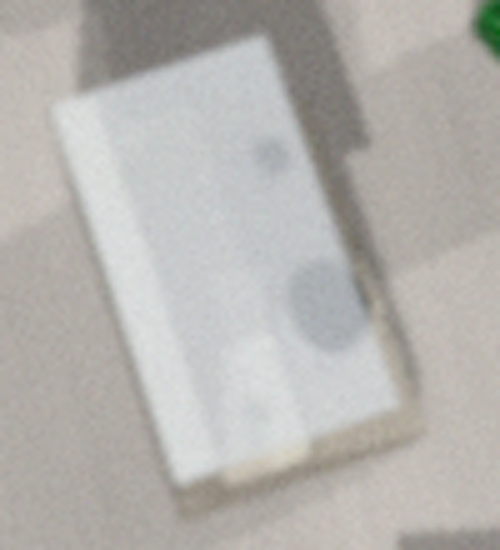

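{"name": "send_rows", "arguments": {"plan": [[[1,0.5,1,0,1],[1,0.5,1,0,1],[1,0.5,1,0,1],[1,0.5,1,0,1],[1,0.5,1,0,1],[1,0.5,1,0,1],[1,0.5,1,0,1],[1,0.5,1,0,1],[1,0.5,1,0,1],[1,0.5,1,0,1],[1,0.5,1,0,1]]], "force": 20}}

```text
t: 1.02
tool_pos: [0.2343, -0.3846, 0.2353]
orientation: [-2.528, -1.864, -0.0]
force: [-0.8, -0.2, -0.4]
opening: 0.0242
gripper_force: 0.0
```

{"name": "send_rows", "arguments": {"plan": [[[1,0.6,1,0,0.15],[1,0.6,1,0,0.15],[1,0.6,1,0,0.15],[1,0.6,1,0,0.15],[1,0.6,1,0,0.15],[1,0.6,1,0,0.15],[1,0.6,1,0,0.15],[1,0.6,1,0,0.15]]]}}

```text
t: 1.68
tool_pos: [0.3548, -0.1838, 0.2355]
orientation: [-2.371, -2.061, 0.0]
force: [-0.6, -0.3, 0.0]
opening: 0.0006
gripper_force: 0.0
```

Run:
```python
from h import *
s,im,d=shot('top'); s2=telemetry.read_state()
print(s2['t'],s2['tool_pos'],s2['orientation'],s2['force'],s2['opening'],s2['q'])
print(onplane('top',[(185,293),(248,290),(368,298)],.05))
cv2.imwrite('pics/d.png',cv2.convertScaleAbs(im[130:420,120:420],alpha=1.5))
```

```text
1.7333 [ 0.35432704 -0.18472288  0.23553801] [-2.37193654e+00 -2.05983859e+00  7.82331306e-04] [ 0.64449101  0.11651324 -0.48501636] 0.0003227968815952006 [-6.08635942e-01 -4.41207201e-01  2.00163499e+00 -4.60160881e-04
  1.58137708e+00 -4.68027334e-01]
[[ 0.3415  0.2542  0.05  ]
 [ 0.346   0.0634  0.05  ]
 [ 0.3146 -0.3013  0.05  ]]
```

View pics/d.png

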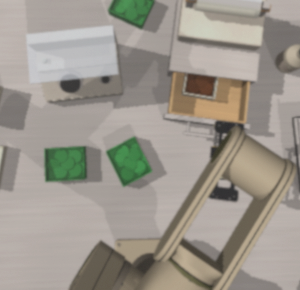

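The arm is now over the handle with the gripper aligned to the drawer axis, and both green tubs are clear of it. I'll lower and push.

{"name": "send_rows", "arguments": {"plan": [[[1,0.03,0.12,0,0],[1,0.03,0.12,-0.2,0],[1,0.03,0.12,-0.4,0],[1,0.03,0.12,-0.6,0],[1,0.03,0.12,-0.73,0],[1,0.03,0.12,-0.73,0],[1,0.03,0.12,-0.73,0]]]}}

```text
t: 2.32
tool_pos: [0.3587, -0.1611, 0.0888]
orientation: [-2.372, -2.054, 0.002]
force: [0.5, 0.7, 1.3]
opening: 0.0004
gripper_force: 0.0
```

{"name": "send_rows", "arguments": {"plan": [[[1,0.05,-0.007,0,0],[1,0.1,-0.014,0,0],[1,0.15,-0.021,0,0],[1,0.2,-0.028,0,0],[1,0.25,-0.035,0,0],[1,0.3,-0.042,0,0],[1,0.35,-0.049,0,0],[1,0.4,-0.056,0,0],[1,0.45,-0.063,0,0],[1,0.5,-0.07,0,0]]]}}

```text
t: 3.15
tool_pos: [0.4623, -0.1769, 0.093]
orientation: [2.371, 2.055, 0.001]
force: [-2.6, -0.8, 0.2]
opening: 0.0004
gripper_force: 0.8
```

{"name": "send_rows", "arguments": {"plan": [[[1,0.04,-0.006,0,0],[1,0.08,-0.011,0,0],[1,0.12,-0.017,0,0],[1,0.16,-0.022,0,0],[1,0.2,-0.028,0,0],[1,0.23,-0.032,0,0],[1,0.26,-0.036,0,0],[1,0.28,-0.039,0,0],[1,0.28,-0.039,0,0]]]}}

```text
t: 3.9
tool_pos: [0.5171, -0.1826, 0.0895]
orientation: [2.372, 2.06, 0.0]
force: [0.7, 1.2, -0.4]
opening: 0.0005
gripper_force: 0.0
```

{"name": "send_rows", "arguments": {"plan": [[[1,0.01,-0.001,0,0],[1,0.02,-0.003,0,0],[1,0.03,-0.004,0,0],[1,0.03,-0.004,0,0]]]}}

```text
t: 4.23
tool_pos: [0.5216, -0.1831, 0.0893]
orientation: [-2.371, -2.059, 0.002]
force: [-4.5, 0.7, 1.9]
opening: 0.0002
gripper_force: 2.3
```

{"name": "send_rows", "arguments": {"plan": [[[1,0.01,-0.001,0,0],[1,0.02,-0.003,0,0],[1,0.03,-0.004,0,0],[1,0.03,-0.004,0,0]]]}}

```text
t: 4.57
tool_pos: [0.522, -0.1831, 0.0892]
orientation: [-2.363, -2.052, 0.014]
force: [-37.4, 6.1, 28.1]
opening: 0.0005
gripper_force: 20.2
```

{"name": "send_rows", "arguments": {"plan": [[[1,0.01,-0.001,0,0],[1,0.02,-0.003,0,0],[1,0.03,-0.004,0,0],[1,0.03,-0.004,0,0]]]}}

```text
t: 4.9
tool_pos: [0.5223, -0.1832, 0.0892]
orientation: [-2.356, -2.045, 0.026]
force: [-71.0, 12.1, 54.6]
opening: 0.0005
gripper_force: 38.3
```

The drawer is hard against its stop, with about 71 N on the wrist. I'll back off and lift.

{"name": "send_rows", "arguments": {"plan": [[[1,-0.05,0.007,0,0],[1,-0.1,0.014,0,0],[1,-0.2,0.028,0,0],[1,-0.3,0.042,0.1,0],[1,-0.3,0.042,0.3,0],[1,-0.3,0.042,0.5,0],[1,-0.3,0.042,0.7,0],[1,-0.3,0.042,0.85,0],[1,-0.3,0.042,0.85,0]]]}}

```text
t: 5.65
tool_pos: [0.4775, -0.1781, 0.2683]
orientation: [2.363, 2.052, 0.008]
force: [0.2, -0.1, 0.8]
opening: 0.0003
gripper_force: 0.0
```

Run:
```python
from h import *
s,im,d=shot('top'); s2,im2,d2=shot('scene')
print(s2['t'],s2['tool_pos'],s2['orientation'],s2['force'])
a=cv2.resize(im[110:310,240:420],None,fx=2.2,fy=2.2);b=cv2.resize(im2[90:290,170:350],None,fx=2.2,fy=2.2)
cv2.imwrite('pics/e.png',cv2.convertScaleAbs(np.hstack([a,b]),alpha=1.5))
```

```text
5.7 [ 0.47661112 -0.17765635  0.26466947] [2.36580004 2.05424109 0.00565523] [ 0.06948592  0.97033561 -0.45301331]
```

View pics/e.png

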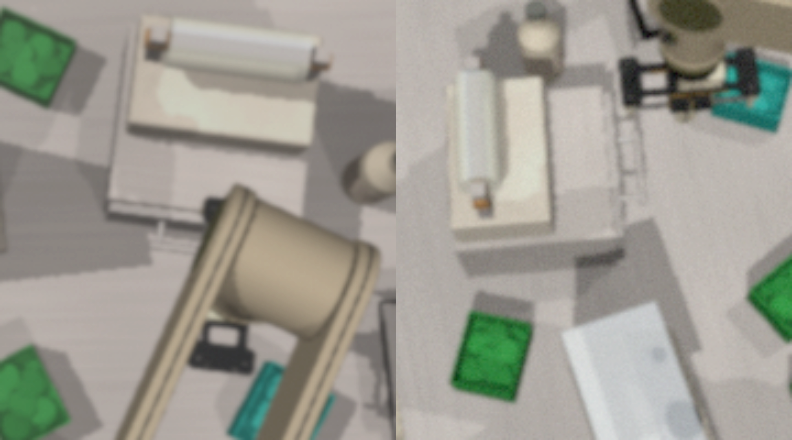

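The drawer is shut: the plate is flush with the cabinet and the handle is close to it. Next I'll measure the gripper's own shape, since the body's front edge has to do the pressing in front of the guard.

Run:
```python
from h import *
s=telemetry.read_state(); T=np.array(s['tool_pos']); R=cv2.Rodrigues(np.array(s['orientation']))[0]
for n in('scene','top'):
    d=np.load(n+'.npz')['d']; c=viewer.calibration(n); E=np.array(c['extrinsics'])
    v,u=np.mgrid[:420,:560]
    p=cv2.undistortPoints(np.stack([u,v],-1).reshape(-1,1,2).astype(float),np.array(c['camera_matrix']),np.array(c['dist_coeffs']))[:,0]
    z=d.ravel(); W=(E[:3,:3]@np.c_[p[:,0]*z,-p[:,1]*z,-z].T).T+E[:3,3]
    L=(W-T)@R; h=-L[:,2]
    ok=(z>0)&(abs(L[:,0])<.2)&(abs(L[:,1])<.2)&(h>-.03)
    print(n,'h: y range, x range, count')
    for b in np.arange(-.03,.4,.02):
        m=ok&(h>=b)&(h<b+.02)
        if m.sum()>3: print(round(b,2),np.percentile(L[m,1],[1,99]).round(3),np.percentile(L[m,0],[1,99]).round(3),m.sum())
print(R.round(3).tolist())
```

```text
scene h: y range, x range, count
-0.03 [-0.005  0.01 ] [0.006 0.009] 5
-0.01 [-0.012  0.017] [0.001 0.011] 27
0.01 [-0.014  0.018] [0.007 0.01 ] 17
0.07 [-0.083  0.087] [-0.026  0.038] 169
0.09 [-0.091  0.093] [-0.03   0.037] 318
0.11 [-0.091  0.095] [-0.033  0.035] 524
0.13 [-0.028  0.018] [0.02  0.035] 7
0.15 [-0.039  0.037] [0.007 0.039] 120
0.17 [-0.03   0.043] [0.004 0.041] 20
0.19 [-0.038  0.044] [-0.002  0.044] 133
0.21 [-0.034  0.042] [-0.001  0.042] 109
0.23 [-0.029  0.042] [-0.004  0.042] 88
0.25 [-0.017  0.043] [0.019 0.042] 106
0.27 [-0.002  0.037] [0.025 0.042] 18
0.31 [-0.189  0.043] [-0.028  0.124] 442
0.33 [-0.192  0.056] [-0.027  0.13 ] 780
0.35 [-0.195  0.061] [-0.029  0.133] 837
0.37 [-0.195  0.062] [-0.059  0.133] 1105
0.39 [-0.198  0.049] [-0.06   0.128] 2609
top h: y range, x range, count
0.07 [-0.064  0.083] [-0.032  0.036] 19
0.09 [-0.092  0.088] [-0.03   0.037] 31
0.11 [-0.093  0.091] [-0.035  0.036] 547
0.13 [-0.041 -0.041] [0.   0.02] 4
0.15 [-0.041 -0.034] [-0.032  0.029] 28
0.19 [-0.043 -0.031] [-0.013  0.03 ] 24
0.21 [-0.043 -0.028] [-0.01   0.032] 27
0.23 [-0.042 -0.027] [0.002 0.033] 19
0.25 [-0.042 -0.027] [0.    0.033] 20
0.27 [-0.041 -0.032] [0.009 0.029] 12
0.31 [-0.188 -0.018] [-0.03   0.125] 167
0.33 [-0.19   0.034] [-0.029  0.13 ] 341
0.35 [-0.191  0.047] [-0.029  0.131] 401
0.37 [-0.192  0.058] [-0.06   0.131] 770
0.39 [-0.199  0.051] [-0.064  0.127] 2757
[[0.14, 0.99, 0.004], [0.99, -0.14, -0.002], [-0.001, 0.004, -1.0]]
```

The body's wide block lies 67 to 130 mm above the TCP and reaches ±94 mm along the closing line. Its front bottom edge can therefore press the cap while passing clear in front of or under the guard, with the closed fingers staying in front of the box. I'll move over there.

{"name": "send_rows", "arguments": {"plan": [[[1,-0.04,0.15,0,0.03],[1,-0.08,0.35,0,0.08],[1,-0.1,0.55,0,0.13],[1,-0.1,0.75,0,0.18],[1,-0.1,0.9,0,0.21],[1,-0.1,1,0,0.21],[1,-0.1,1,0,0.21]]]}}

```text
t: 6.33
tool_pos: [0.4533, 0.0269, 0.2576]
orientation: [-2.125, -2.309, 0.001]
force: [-0.8, -0.2, 0.6]
opening: 0.0
gripper_force: 0.0
```

{"name": "send_rows", "arguments": {"plan": [[[1,0,0.15,0,0],[1,0,0.35,0,0],[1,0,0.55,0,0],[1,0,0.75,0,0],[1,0,0.9,0,0],[1,0,1,0,0],[1,0,1,0,0],[1,0,1,0,0]]]}}

```text
t: 7.0
tool_pos: [0.4538, 0.2233, 0.2578]
orientation: [-2.129, -2.309, 0.005]
force: [0.3, 0.3, 0.5]
opening: 0.0006
gripper_force: 0.0
```

Run:
```python
from h import *
s,im,d=shot('top');s=telemetry.read_state()
R=cv2.Rodrigues(np.array(s['orientation']))[0]
print(s['t'],s['tool_pos'],R.round(4).tolist(),s['force'])
T=np.array(s['tool_pos']);print('body end',T+R@[0,.094,-.067])
```

```text
7.05 [0.45401742 0.22254173 0.25814738] [[-0.0795, 0.9968, -0.0021], [0.9968, 0.0795, -0.0015], [-0.0013, -0.0023, -1.0]] [-0.78769027 -0.35634534 -0.46625898]
body end [0.54786366 0.23011156 0.32493496]
```

{"name": "send_rows", "arguments": {"plan": [[[1,0,0,-0.15,0],[1,0,0,-0.3,0],[1,0,0,-0.45,0],[1,0,0,-0.6,0],[1,0,0,-0.7,0],[1,0,0,-0.8,0],[1,0,0,-0.88,0],[1,0,0,-0.95,0],[1,0,0,-0.95,0]]]}}

```text
t: 7.8
tool_pos: [0.4521, 0.2207, 0.0659]
orientation: [-2.133, -2.304, 0.009]
force: [-0.4, -0.5, 0.2]
opening: 0.0002
gripper_force: 0.0
```

Run:
```python
from h import *
s,im,d=shot('scene');s=telemetry.read_state();s1,im1,d1=shot('top')
R=cv2.Rodrigues(np.array(s['orientation']))[0]
T=np.array(s['tool_pos']);print(s['t'],T,'body end',T+R@[0,.094,-.067],s['force'])
a=cv2.resize(im[200:330,225:385],None,fx=2.4,fy=2.4);b=cv2.resize(im1[150:280,130:290],None,fx=2.4,fy=2.4)
cv2.imwrite('pics/f.png',cv2.convertScaleAbs(np.hstack([a,b]),alpha=1.5))
```

```text
7.85 [0.4530179  0.2212921  0.06771712] body end [0.54699227 0.22867636 0.13434512] [0.02512052 0.86008084 0.50211207]
```

View pics/f.png

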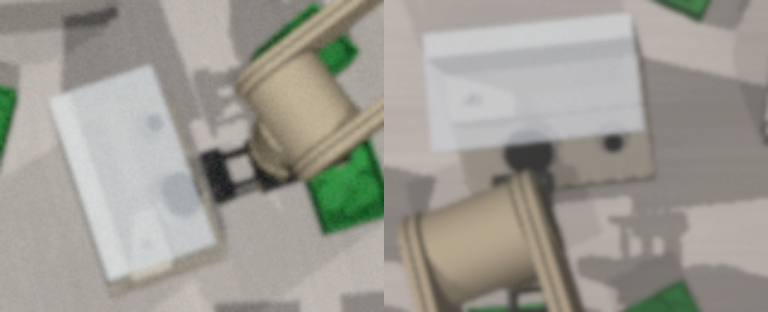

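The body's front edge is centred on the start cap in front of the guard, and stop is well to the side. Now I'll approach along the press axis.

{"name": "send_rows", "arguments": {"plan": [[[1,0.03,0.002,-0.02,0],[1,0.06,0.004,-0.04,0],[1,0.075,0.006,-0.06,0],[1,0.075,0.006,-0.06,0]]]}}

```text
t: 8.23
tool_pos: [0.4702, 0.2245, 0.0574]
orientation: [2.132, 2.307, 0.0]
force: [0.1, 0.2, -0.7]
opening: 0.0003
gripper_force: 0.0
```

{"name": "send_rows", "arguments": {"plan": [[[1,0.006,0.0005,-0.008,0],[1,0.013,0.001,-0.015,0],[1,0.019,0.0015,-0.023,0],[1,0.026,0.002,-0.031,0],[1,0.026,0.002,-0.031,0]]]}}

```text
t: 8.65
tool_pos: [0.4745, 0.225, 0.0511]
orientation: [-2.132, -2.308, 0.0]
force: [-0.3, -0.9, 0.2]
opening: 0.0004
gripper_force: 0.0
```

{"name": "send_rows", "arguments": {"plan": [[[1,0.005,0,-0.006,0],[1,0.01,0.001,-0.011,0],[1,0.013,0.001,-0.015,0],[1,0.013,0.001,-0.015,0],[1,0.013,0.001,-0.015,0]]]}}

```text
t: 9.07
tool_pos: [0.4771, 0.2252, 0.0484]
orientation: [-2.132, -2.308, 0.0]
force: [-0.2, -0.1, -0.1]
opening: 0.0007
gripper_force: 0.0
```

{"name": "send_rows", "arguments": {"plan": [[[1,0.003,0,-0.005,0],[1,0.005,0,-0.01,0],[1,0.007,0,-0.015,0],[1,0.007,0,-0.015,0],[1,0.007,0,-0.015,0]]]}}

```text
t: 9.48
tool_pos: [0.4785, 0.2252, 0.0453]
orientation: [-2.132, -2.308, 0.0]
force: [-0.1, 0.1, 0.2]
opening: 0.0002
gripper_force: 0.0
```

{"name": "send_rows", "arguments": {"plan": [[[1,0.003,0,-0.005,0],[1,0.005,0,-0.01,0],[1,0.007,0,-0.015,0],[1,0.007,0,-0.015,0],[1,0.007,0,-0.015,0]]]}}

```text
t: 9.9
tool_pos: [0.48, 0.2253, 0.0425]
orientation: [2.132, 2.308, 0.0]
force: [-1.2, 0.8, 2.0]
opening: 0.0007
gripper_force: 0.0
```

Light contact shows about 2.3 N along the press axis. I'll continue along the axis.

{"name": "send_rows", "arguments": {"plan": [[[1,0.004,0,-0.005,0],[1,0.008,0.001,-0.01,0],[1,0.011,0.001,-0.014,0],[1,0.014,0.001,-0.018,0],[1,0.014,0.001,-0.018,0]]]}}

```text
t: 10.32
tool_pos: [0.483, 0.2255, 0.0389]
orientation: [2.132, 2.308, 0.0]
force: [-1.0, 0.7, 4.4]
opening: 0.0003
gripper_force: 0.0
```

{"name": "send_rows", "arguments": {"plan": [[[1,0.003,0,-0.004,0],[1,0.006,0,-0.008,0],[1,0.008,0,-0.01,0],[1,0.008,0,-0.01,0]]]}}

```text
t: 10.65
tool_pos: [0.4844, 0.2255, 0.0368]
orientation: [-2.132, -2.308, -0.0]
force: [-2.5, 0.6, 5.2]
opening: 0.0006
gripper_force: 0.0
```

{"name": "send_rows", "arguments": {"plan": [[[1,0.002,0,-0.003,0],[1,0.003,0,-0.004,0],[1,0.003,0,-0.004,0],[1,0.003,0,-0.004,0]]]}}

```text
t: 10.98
tool_pos: [0.4848, 0.2256, 0.0364]
orientation: [-2.131, -2.308, 0.0]
force: [-6.8, -0.4, 8.7]
opening: 0.0
gripper_force: 0.0
```

{"name": "send_rows", "arguments": {"plan": [[[1,0.002,0,-0.003,0],[1,0.003,0,-0.004,0],[1,0.003,0,-0.004,0],[1,0.003,0,-0.004,0]]]}}

```text
t: 11.32
tool_pos: [0.485, 0.2256, 0.0362]
orientation: [-2.131, -2.307, 0.001]
force: [-15.3, -1.3, 17.8]
opening: 0.0003
gripper_force: 0.0
```

The button is on its bottom stop, at about 23 N. I'll hold it there.

{"name": "send_rows", "arguments": {"plan": [[[1,0,0,0,0],[1,0,0,0,0],[1,0,0,0,0],[1,0,0,0,0],[1,0,0,0,0],[1,0,0,0,0],[1,0,0,0,0],[1,0,0,0,0],[1,0,0,0,0],[1,0,0,0,0],[1,0,0,0,0],[1,0,0,0,0],[1,0,0,0,0]]]}}

```text
t: 12.4
tool_pos: [0.485, 0.2256, 0.0362]
orientation: [-2.131, -2.307, 0.001]
force: [-14.6, -2.3, 17.9]
opening: 0.0004
gripper_force: 0.0
```

{"name": "send_rows", "arguments": {"plan": [[[1,0,0,0,0],[1,0,0,0,0],[1,0,0,0,0],[1,0,0,0,0],[1,0,0,0,0],[1,0,0,0,0],[1,0,0,0,0],[1,0,0,0,0],[1,0,0,0,0],[1,0,0,0,0],[1,0,0,0,0],[1,0,0,0,0]]]}}

```text
t: 13.4
tool_pos: [0.485, 0.2256, 0.0362]
orientation: [-2.131, -2.307, 0.001]
force: [-15.4, -0.7, 17.9]
opening: 0.0006
gripper_force: 0.0
```

{"name": "send_rows", "arguments": {"plan": [[[1,-0.02,-0.002,0.024,0],[1,-0.05,-0.004,0.06,0],[1,-0.09,-0.007,0.1,0],[1,-0.15,-0.012,0.14,0],[1,-0.22,-0.018,0.16,0],[1,-0.22,-0.018,0.3,0],[1,-0.22,-0.018,0.5,0],[1,-0.22,-0.018,0.7,0],[1,-0.22,-0.018,0.9,0],[1,-0.22,-0.018,1,0],[1,-0.22,-0.018,1,0],[1,-0.22,-0.018,1,0]]]}}

```text
t: 14.4
tool_pos: [0.4423, 0.2219, 0.2363]
orientation: [2.131, 2.306, 0.003]
force: [-0.4, -0.3, -1.0]
opening: 0.0005
gripper_force: 0.0
```

Run:
```python
from h import *
s,im,d=shot('top'); s2,im2,d2=shot('scene');s=telemetry.read_state()
print(s['t'],s['tool_pos'],s['force'],np.abs(s['dq']).max())
print('start cap',world('top',[(190,217),(190,215)],d,r=1))
a=cv2.resize(im,(400,300));b=cv2.resize(im2,(400,300))
cv2.imwrite('pics/g.png',cv2.convertScaleAbs(np.hstack([a,b]),alpha=1.5))
```

```text
14.5 [0.44074724 0.22137936 0.23329494] [-0.59332226 -0.3827606  -0.34361714] 0.014798105229296836
start cap [[0.5654 0.2299 0.1152]
 [0.5709 0.2294 0.1187]]
```

View pics/g.png

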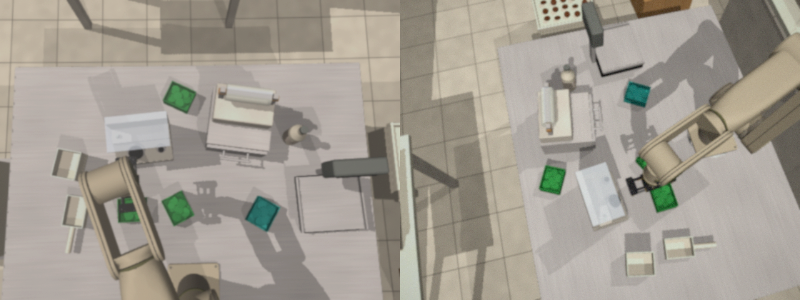

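The picture shows the drawer still shut, with the handle at about (243,158) in the left half, and the bystanders where they were. The start cap is back at its original height to within 2 mm, and the arm is free of everything.

```bash
python3 -c "
from plant import order
print(order.close_job())"
```

```text
the job is handed in; nothing more can be done
None
```

I pushed the drawer fully home, pressed the start button to its bottom stop for just over 2 s and let it come back up, then handed the job in; no verdict was returned.

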